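# Seat a large glass slide on the microscope stage and latch it

### The arm

A 6-joint arm with a two-finger parallel gripper is mounted at the origin on the work surface. World frame = base frame: x ahead of the robot, y to its left, z up, the work surface at z = 0. Lengths are in m, angles in degrees, forces in N, time in s.
With the tool pointing down it reaches from about 0.35 to 0.875 m from the base axis. Payload 4.2 kg.
Tool frame: the origin (TCP) lies at the very end of the fingers, on their centre line; the grasp point (between the pads) lies 19 mm behind it (r.hold_point_z is the distance from the TCP to the grasp point, in m); z points along the fingers, y is the direction in which the jaws open and shut (so a half turn about z gives the same grasp; the last joint's range is limited). The gripper opens to 87 mm and grips with 3 to 60 N. Pads are 19 mm wide; open, the fingers measure 117 mm over their backs; the gripper's body (75 mm by 190 mm) begins 51 mm behind the grasp point.
Start: joints at [88.27, 22.042, 0.453, 0, -68.411, -14.817], TCP at [0.178, 0.599, 0.223] pointing down, gripper open.
Joint ranges: [-179.83, 179.83], [-69.29, 118.12], [-61.27, 80.66], [-181.25, 117.63], [-171.15, -9.14], [-177.46, 177.46]. Speed limits (degrees/s): [159.86, 159.86, 180, 180, 180, 180].

### API

Orientations are given as a 3x3 rotation matrix whose columns are the frame's x, y, z axes.
In Python, from station import r, cams, ticket gives the robot as it stands.
- The arm moves only by the tool drive_tool, never from a script. Its argument "deltas" is a list of rows, each an object of numbers: "dx", "dy", "dz": the shift along the tool's x, y, z in m; "wx", "wy", "wz": the turn, a rotation vector about the tool's x, y, z in degrees. A call has 1 to 20 rows; each row is the pose to reach, as a shift and turn from the pose commanded when the call began, along the tool's axes at that moment; what a row does not reach only later rows make up. A row lasts 1/10 s, in which the tool goes at most 50 mm and 8.59 degrees, less where a joint would pass 70% of its speed; a pose out of reach is approached as far as the arm can. A call with a gripper value outside its range is refused whole. "gripper" is the opening, from 0 (shut) to 1 (fully open), set as the call begins (left out, the last holds). The fingers move at their own pace and stop on an object; the grip force is fixed at half the most. Time passes only in rows, so rows that repeat a pose let the fingers close. It gives the time, the measured TCP pose, the force and the opening at its end, in the units of the state.
- r.sense(): the state, without advancing time (a new reading comes with each control period).
- cams.capture(name): name is "scene" or "top" or "wrist"; returns the picture (420x560x3 uint8, red, green, blue); there is no depth.
- cams.camera_model(name): a dict with "intrinsics" (3x3 intrinsics, pixels), "extrinsics" (4x4, takes a point from world to camera coordinates); the wrist camera has in their place "T_tool_cam" (4x4, takes a point from camera to tool coordinates, whose origin is the TCP and whose axes are the flange's). Camera axes: x right, y down, z forward; pixel columns grow to the right and rows downward; lengths in m; the calibration is good to about 2 mm. A picture is of the moment at which its call begins: read the wrist's pose just before it. camera_model takes no time and is no camera call.
- ticket.finish_job(): hands the job in, once; it reports no verdict.
The state is a dict: "time_s": time; "joints": joint angles; "joint_velocities": joint speeds; "effort": joint torques, N m; "tcp_pos": TCP position; "ee_rot": TCP orientation; "wrist_force": force on the tool from outside, world axes, zero at the start; "moment": the same for the moment, N m; "gripper_width": opening from 0.0 (shut) to 1.0 (fully open).
Only numpy, scipy, OpenCV 4.12 (cv2) and the standard library are available. Lean on these libraries where they do the work, as an engineer would, in place of code of your own. Each camera call takes 0.05 s, during which the arm holds its last target.

### The job

Seat the glass slide with the blue label end on the black microscope stage: press shut fingertips gently on its top face (bare glass, do not push its edges or lean hard on the stage) and slide it until its far side lies flush against the back scale rail and its left end is fully home under the lip of the end stop. Then swing the latch with the orange post round over the slide until the latch is fully closed, and let go of everything. Leave the other things where they are.

Things in the scene. Friction and masses are not known exactly. Their poses are not given: they have to be found in the camera images.
- stage: the microscope stage, fixed: white base, flat black top, 270 x 420 mm, its surface 45 mm above the origin. Origin: on the table below. +x points away from the robot (to the back rail), +y left (to the end stop); yaw varies. Not level: its left end lies up to 3 mm too high or too low, the right end the reverse. The seated slide's origin is at x = +50, y = +105, z = +45 mm in this frame, without yaw relative to it
- corner (a point): point on the black top in the corner where the rail's and the end stop's inner faces meet: x = +100, y = +165 mm in the stage frame. The straight aluminium back rail with dark scale ticks runs from here along the stage's -y for 365 mm, 12 mm high
- lip (a point): middle of the underside edge of the end stop's blue lip: x = +50, y = +159 mm in the stage frame, 4.5 mm above the black top. The aluminium end stop is 12 mm high and spans x = +10 to +100 mm; the lip spans x = +15 to +85 mm and overhangs the slide's left end by 6 mm when that is home
- slide: glass plate to be seated, 100 (its x) x 120 (its y) x 2 mm, 40 to 85 g, clear, white borders, brown round specimen, BLUE label 30 mm wide at its -y end. Lies flat on the stage's right part, label to the right, askew up to 0.3 rad. Origin: centre of underside. Slides easily (friction about 0.15); at a stop the fingertip slips on the glass; a fingertip pressed on with 6 to 10 N holds it. Ungraspable; over 30 N breaks it
- latch (a joint): swing latch angle, rad, anticlockwise from above: 0 = open (arm points 110 deg clockwise from the stage's +x), 1.92 = fully closed at its stop (arm along the stage's +x, over the seated slide). Starts at 0 to 0.3; stays where left; 1.3 N at the post turns it. Arm 13 mm wide, reaching 65 mm from the pivot, from 4.5 to 8.5 mm above the black top, so it passes 2.5 mm above the slide
- latch_pivot (a point): pivot of the latch, at the level of the black top: x = -30, y = +125 mm in the stage frame; the axis is vertical
- latch_post (a point): centre of the top of the latch's upright orange post: 12 mm across, on the arm 40 mm from the pivot; its top is 34.5 mm and its foot 8.5 mm above the black top. Push it sideways round the pivot
- spare_slide: the spare slide, same size as the slide but with an ORANGE label end; lies flat on the table to the robot's right. Bystander. Origin: centre of its underside
- dish: closed white specimen dish, 53 mm across, 15 mm high, standing on the stage's near left corner. Bystander. Origin: centre of its underside
- slide_box: blue and grey slide box, 100 x 80 x 38 mm, on the table to the left. Bystander. Origin: centre of its underside
- oil_bottle: small amber bottle, 30 mm across, 65 mm high, on the table to the left. Bystander. Origin: centre of its underside
- objective: steel objective lens, 32 mm across, 48 mm high, standing on the table to the right. Bystander. Origin: centre of its underside
- tweezers: steel tweezers, 115 mm long, 5 mm high, lying on the table to the right. Bystander. Origin: centre of their underside
- marker: white marker pen with red cap, 125 mm long, 13 mm high, lying on the table to the left. Bystander. Origin: middle of the underside of its white barrel
There are look-alikes about, which are no part of the job. Leave any turquoise or yellow look-alike of the slide alone.

How it is judged (in metres and radians):
On the way, in this order (a step that is already met when the one before it is completed fails the run):
1. the slide lies seated against the back rail and the end stop (x of slide in the frame of stage between 0.0475 and 0.054 m and y of slide in the frame of stage between 0.1025 and 0.109 m and z of slide in the frame of stage below 0.0475 m and angle between the y axis of slide and the y axis of stage, either way round below 0.035 rad and angle between slide's own z axis and vertical below 0.05 rad), for 0.2 s.
2. the latch is fully closed (value of joint latch above 1.77 rad), for 0.2 s.
At the end, for the whole second after the job is handed in: The blue-labelled slide lies flat on the stage, within 2.5 mm of touching both the back rail and the end stop and square to them within 0.035 rad, at rest; the latch is closed over it to within 0.15 rad of its stop; the robot has let go (all of step 1 and value of joint latch above 1.77 rad and linear speed of slide below 0.01 m/s).
It fails at once if the glass slide is pressed with more than 30 N (contact force between the fingers and slide above 30 N).
It fails at once if the fingers bear on the stage, its stops or its latch with more than 40 N (contact force between the fingers and stage above 40 N).
It fails at once if the slide is pushed by its edge (fingers touch it while the grasp point is more than 5 mm outside its outline) (contact force between the fingers and slide above 0.5 N and (x of the grasp point in the frame of slide above 0.055 m or x of the grasp point in the frame of slide below -0.055 m or y of the grasp point in the frame of slide above 0.065 m or y of the grasp point in the frame of slide below -0.065 m)).
It fails at once if a bystander is shifted by more than 15 mm (distance of any of spare_slide, dish, slide_box, oil_bottle, objective, tweezers, marker from where it was at the start of the episode above 0.015 m).
It also fails if it takes over 72 s, if anything falls off the work surface, if the arm or the gripper's body presses on something with over 40 N, if the wrist force passes 120 N, or if a joint passes its speed limit or range.

## Working session

There is one attempt and no reset: what is moved stays moved. The work goes in short steps, Python scripts to look and compute and a tool call to move; the robot and the scene stay as the last step left them, time stands still between calls to the robot, and variables do not carry over. Pictures are saved under pics/ and viewed, and the job is handed in when it is done.

Besides the shell and the picture viewer there is one more tool, called after ">>>" as name(argument=value, ...) on one line, values as JSON. drive_tool: Moves the arm, as the interface text tells. Its arguments: {"type":"object","properties":{"deltas":{"type":"array","items":{"type":"object","properties":{"dx":{"type":"number"},"dy":{"type":"number"},"dz":{"type":"number"},"wx":{"type":"number"},"wy":{"type":"number"},"wz":{"type":"number"}}}},"gripper":{"type":"number"}},"required":["deltas"]}

```bash
ls; mkdir -p pics; python3 - <<'E'
from station import r,cams,ticket
import cv2
print(r.sense())
for n in ["scene","top","wrist"]:
    im=cams.capture(n); cv2.imwrite(f"pics/a_{n}.png",cv2.cvtColor(im,cv2.COLOR_RGB2BGR)); print(n,cams.camera_model(n))
E
```

```text
pics
{'time_s': 0.0, 'joints': array([ 8.82702880e+01,  2.20919962e+01,  3.81108425e-01, -2.88393064e-02,
       -6.84087741e+01, -1.48188172e+01]), 'joint_velocities': array([ 0.00093997, -0.04290995, -0.0586014 , -0.02310358, -0.09466507,
       -0.08956547]), 'effort': array([-6.73100549e-04, -3.90666926e+01,  1.87409592e+01,  4.22006294e+00,
        1.10414653e-02, -2.01623898e-04]), 'tcp_pos': array([0.17780517, 0.59857043, 0.22145603]), 'ee_rot': array([[ 9.58525942e-01, -2.85004802e-01, -5.30848493e-04],
       [-2.85005285e-01, -9.58523703e-01, -2.07336870e-03],
       [ 8.20891723e-05,  2.13867231e-03, -9.99997710e-01]]), 'wrist_force': array([0.11778738, 0.50371653, 0.47517942]), 'moment': array([ 0.05267645, -0.01077817,  0.01059924]), 'gripper_width': 0.997065321366001}
scene {'intrinsics': array([[402.18830605,   0.        , 280.19243772],
       [  0.        , 402.18830605, 209.12329061],
       [  0.        ,   0.        ,   1.        ]]), 'extrinsics': array([[ 0.80157097,  0.59770534,  0.0152417 , -0.39166467],
       [ 0.41821036, -0.54227096, -0.72872649, -0.160358
[... 394 characters left out ...]
029,  0.01317779, -0.04695048,  0.49383851],
       [ 0.04669287, -0.01921945, -0.99872438,  1.40303004],
       [ 0.        ,  0.        ,  0.        ,  1.        ]])}
wrist {'intrinsics': array([[367.61136529,   0.        , 282.03478472],
       [  0.        , 367.61136529, 205.8869412 ],
       [  0.        ,   0.        ,   1.        ]]), 'T_tool_cam': array([[-2.77841411e-04, -9.54251336e-01, -2.99005535e-01,
         8.34466012e-02],
       [ 9.99999801e-01, -9.57535487e-05, -6.23628602e-04,
        -4.09264825e-04],
       [ 5.66467586e-04, -2.99005649e-01,  9.54251173e-01,
        -1.62134595e-01],
       [ 0.00000000e+00,  0.00000000e+00,  0.00000000e+00,
         1.00000000e+00]])}
```

View pics/a_top.png

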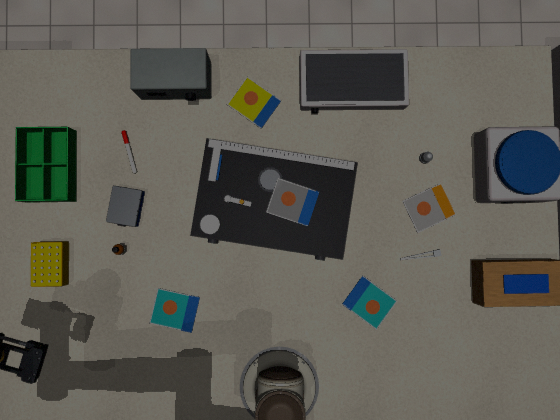

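View pics/a_scene.png

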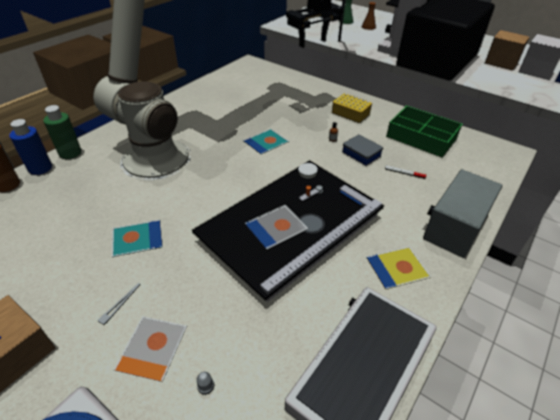

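View pics/a_wrist.png

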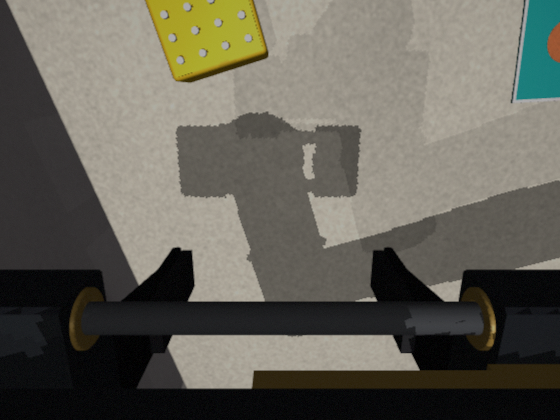

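Candidates, in top-view pixels:
- clear slide with blue label on the stage (292,201)
- orange-label spare (430,208)
- turquoise (175,310) and (369,302)
- yellow (253,102)

By the description it is the one at (292,201). I'll check that in a crop.

```bash
python3 - <<'E'
import cv2
im=cv2.imread("pics/a_top.png")
cv2.imwrite("pics/crop1.png",cv2.resize(im[130:270,180:370],None,fx=4.2,fy=4.2,interpolation=cv2.INTER_CUBIC))
E
```

```text
(no output)
```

View pics/crop1.png

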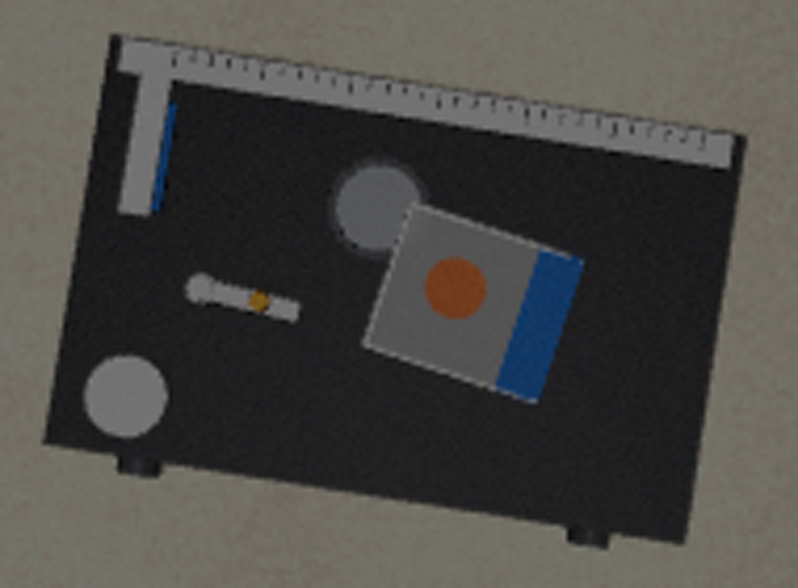

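The crop confirms it: white-bordered glass with a brown disc and a blue label to the right, lying on the black stage. Next I'll measure the stage and the slide.

```bash
cat > h.py <<'E'
import numpy as np,cv2
from station import r,cams,ticket
def ray(name,uv,s=None):
    m=cams.camera_model(name);K=m['intrinsics']
    d=np.linalg.inv(K)@np.array([uv[0],uv[1],1.])
    if name=='wrist':
        T=np.eye(4);T[:3,:3]=s['ee_rot'];T[:3,3]=s['tcp_pos'];C=T@m['T_tool_cam']
    else: C=np.linalg.inv(m['extrinsics'])
    return C[:3,3],C[:3,:3]@d
def toz(name,uv,z,s=None):
    o,d=ray(name,uv,s);return o+d*(z-o[2])/d[2]
def proj(name,P,s=None):
    m=cams.camera_model(name)
    if name=='wrist':
        T=np.eye(4);T[:3,:3]=s['ee_rot'];T[:3,3]=s['tcp_pos'];E=np.linalg.inv(T@m['T_tool_cam'])
    else:E=m['extrinsics']
    p=E[:3,:3]@np.asarray(P)+E[:3,3];q=m['intrinsics']@p;return q[:2]/q[2]
E
python3 - <<'E'
from h import *
f=lambda p:(180+p[0]/4.2-.4,130+p[1]/4.2-.4)
C={'BL':(112,36),'BR':(746,135),'FR':(685,545),'FL':(45,442)}
W={k:toz('top',f(v),.045)[:2] for k,v in C.items()}
for k in W:print(k,W[k])
# stage axes
y=(W['BL']-W['BR'])+(W['FL']-W['FR']);x=(W['BL']-W['FL'])+(W['BR']-W['FR'])
print(np.linalg.norm(y)/2,np.linalg.norm(x)/2,np.degrees(np.arctan2(-y[0],y[1])),np.degrees(np.arctan2(x[1],x[0])),sum(W.values())/4)
yaw=(np.arctan2(-y[0],y[1])+np.arctan2(x[1],x[0]))/2; o=sum(W.values())/4
R=np.array([[np.cos(yaw),-np.sin(yaw)],[np.sin(yaw),np.cos(yaw)]])
for n,p,z in [('corner',(171,80),.046),('pivot',(201,288),.055),('post',(259,300),.078),('s1',(412,205),.047),('s2',(583,260),.047),('s3',(537,402),.047),('s4',(363,347),.047)]:
    w=toz('top',f(p),z)[:2];print(n,w,(w-o)@R)
print('corner exp',o+R@[.1,.165],'pivot',o+R@[-.03,.125],'seat',o+R@[.05,.105],yaw)
E
```

```text
BL [0.68449347 0.18935323]
BR [ 0.61490907 -0.22342295]
FR [ 0.34859212 -0.17824253]
FL [0.42103325 0.23429255]
0.41872124568058927 0.26869379293549495 -9.764235413956802 -9.654102702095019 [0.51725698 0.00549508]
corner [0.65505816 0.15114122] [0.11126459 0.16679975]
pivot [0.51862573 0.13204855] [-0.01999373  0.12497162]
post [0.50901622 0.09338845] [-0.02294568  0.08524466]
s1 [ 0.57142754 -0.00451958] [ 0.05508359 -0.0007355 ]
s2 [ 0.53420467 -0.1151498 ] [ 0.03705136 -0.11605864]
s3 [ 0.44240043 -0.08372422] [-0.05873776 -0.1005657 ]
s4 [0.47954335 0.02844729] [-0.04104426  0.01626316]
corner exp [0.6436514  0.15126699] pivot [0.50876757 0.13376405] seat [0.58424875 0.10055875] -0.16945696769530852
```

>>> drive_tool(deltas=[{"dx":0.015,"dy":0.015},{"dx":0.04,"dy":0.04},{"dx":0.07,"dy":0.07},{"dx":0.1,"dy":0.1},{"dx":0.13,"dy":0.13},{"dx":0.16,"dy":0.16},{"dx":0.19,"dy":0.19},{"dx":0.22,"dy":0.22},{"dx":0.25,"dy":0.25},{"dx":0.28,"dy":0.28,"wz":-2},{"dx":0.31,"dy":0.31,"wz":-4},{"dx":0.34,"dy":0.34,"wz":-6},{"dx":0.37,"dy":0.37,"wz":-6.85},{"dx":0.4,"dy":0.4,"wz":-6.85},{"dx":0.43,"dy":0.43,"wz":-6.85},{"dx":0.45,"dy":0.45,"wz":-6.85},{"dx":0.46,"dy":0.456,"wz":-6.85},{"dx":0.46,"dy":0.456,"wz":-6.85},{"dx":0.46,"dy":0.456,"wz":-6.85},{"dx":0.46,"dy":0.456,"wz":-6.85}], gripper=0)

```text
schema error: expected keys dx, dy, dz, wx, wy, wz
```

```bash
python3 - <<'E'
from h import *
s=r.sense();im=cams.capture('wrist')
print({k:s[k] for k in ['time_s','tcp_pos','ee_rot','wrist_force','gripper_width']})
np.save('s1.npy',s,allow_pickle=True)
cv2.imwrite("pics/w1.png",cv2.cvtColor(im,cv2.COLOR_RGB2BGR))
E
```

```text
{'time_s': 0.15, 'tcp_pos': array([0.17786012, 0.59868265, 0.22172085]), 'ee_rot': array([[ 9.58545544e-01, -2.84939149e-01, -3.47692459e-04],
       [-2.84939330e-01, -9.58544149e-01, -1.64093573e-03],
       [ 1.34288260e-04,  1.67198289e-03, -9.99998593e-01]]), 'wrist_force': array([-0.50720522,  0.61672685, -0.64236849]), 'gripper_width': 0.9985309274347406}
```

View pics/w1.png

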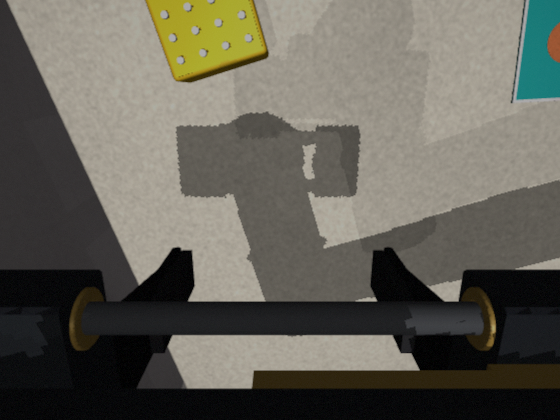

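All six keys are required in every row, so the call was refused and the arm hasn't moved. I'll resend it in full.

>>> drive_tool(deltas=[{"dx":0.015,"dy":0.015,"dz":0,"wx":0,"wy":0,"wz":0},{"dx":0.04,"dy":0.04,"dz":0,"wx":0,"wy":0,"wz":0},{"dx":0.07,"dy":0.07,"dz":0,"wx":0,"wy":0,"wz":0},{"dx":0.1,"dy":0.1,"dz":0,"wx":0,"wy":0,"wz":0},{"dx":0.13,"dy":0.13,"dz":0,"wx":0,"wy":0,"wz":0},{"dx":0.16,"dy":0.16,"dz":0,"wx":0,"wy":0,"wz":0},{"dx":0.19,"dy":0.19,"dz":0,"wx":0,"wy":0,"wz":0},{"dx":0.22,"dy":0.22,"dz":0,"wx":0,"wy":0,"wz":0},{"dx":0.25,"dy":0.25,"dz":0,"wx":0,"wy":0,"wz":0},{"dx":0.28,"dy":0.28,"dz":0,"wx":0,"wy":0,"wz":-2},{"dx":0.31,"dy":0.31,"dz":0,"wx":0,"wy":0,"wz":-4},{"dx":0.34,"dy":0.34,"dz":0,"wx":0,"wy":0,"wz":-6},{"dx":0.37,"dy":0.37,"dz":0,"wx":0,"wy":0,"wz":-6.85},{"dx":0.4,"dy":0.4,"dz":0,"wx":0,"wy":0,"wz":-6.85},{"dx":0.43,"dy":0.43,"dz":0,"wx":0,"wy":0,"wz":-6.85},{"dx":0.45,"dy":0.45,"dz":0,"wx":0,"wy":0,"wz":-6.85},{"dx":0.46,"dy":0.456,"dz":0,"wx":0,"wy":0,"wz":-6.85},{"dx":0.46,"dy":0.456,"dz":0,"wx":0,"wy":0,"wz":-6.85},{"dx":0.46,"dy":0.456,"dz":0,"wx":0,"wy":0,"wz":-6.85},{"dx":0.46,"dy":0.456,"dz":0,"wx":0,"wy":0,"wz":-6.85}], gripper=0)

```text
time_s: 2.2
tcp_pos: [0.4886, 0.0319, 0.2226]
ee_rot: [[0.986, -0.167, -0.0], [-0.167, -0.986, 0.0], [-0.0, -0.0, -1.0]]
wrist_force: [-0.7, -0.3, 0.6]
gripper_width: 0.006
```

```bash
python3 - <<'E'
from h import *
s=r.sense();im=cams.capture('wrist')
print({k:s[k] for k in ['time_s','tcp_pos','ee_rot','wrist_force','gripper_width']})
np.save('s2.npy',s,allow_pickle=True)
cv2.imwrite("pics/w2.png",cv2.cvtColor(im,cv2.COLOR_RGB2BGR))
E
```

```text
{'time_s': 2.2, 'tcp_pos': array([0.48860398, 0.03191172, 0.22256255]), 'ee_rot': array([[ 9.85969537e-01, -1.66925316e-01, -1.00930967e-04],
       [-1.66925293e-01, -9.85969527e-01,  1.97919872e-04],
       [-1.32552695e-04, -1.78295033e-04, -9.99999975e-01]]), 'wrist_force': array([-0.67639316, -0.28777361,  0.62731083]), 'gripper_width': 0.005696739652885699}
```

View pics/w2.png

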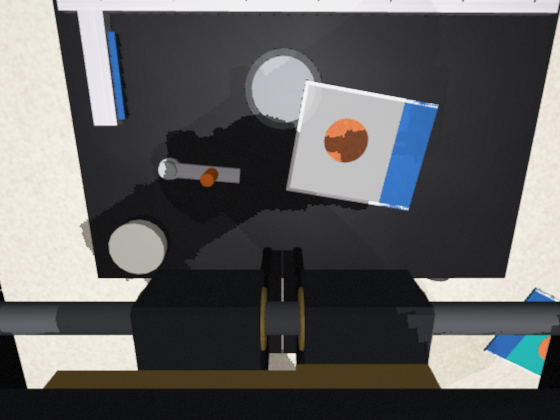

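The wrist view shows the end stop at left (100,70), the latch pivot at (168,168), the post at (208,177) and the slide corners at about (304,82), (437,104), (408,209) and (288,190).

```bash
python3 - <<'E'
from h import *
s=np.load('s2.npy',allow_pickle=True).item()
R=s['ee_rot'];
def st(w): # stage-aligned coords rel to TCP: x fwd, y left
    d=R.T@(w-s['tcp_pos']);return d[0],-d[1]
pts={}
for n,p,z in [('railinner_L',(150,12),.045),('railinner_R',(540,12),.045),('stopfoot_lo',(117,124),.045),('stopfar',(106,12),.045),('pivot',(168,169),.054),('armend',(239,175),.0535),('BLfront',(96,278),.045),('FRfront',(505,278),.045),('posttop',(208,179),.0795),('s1',(304,82),.047),('s2',(437,104),.047),('s3',(408,209),.047),('s4',(288,190),.047)]:
    w=toz('wrist',p,z,s);pts[n]=st(w);print(n,w.round(4),np.round(st(w),4))
c=np.mean([pts[f's{i}'] for i in range(1,5)],0);print('centre',c)
a=np.array(pts['s1'])-pts['s4'];b=np.array(pts['s2'])-pts['s3'];d=np.array(pts['s1'])-pts['s2'];
print(np.arctan2(a[1],a[0]),np.arctan2(b[1],b[0]),np.arctan2(-d[0],d[1]),np.linalg.norm(a),np.linalg.norm(d))
im=cv2.imread('pics/w2.png');cv2.imwrite('pics/w2c.png',cv2.resize(im[0:220,50:350],None,fx=2.6,fy=2.6,interpolation=cv2.INTER_CUBIC))
E
```

```text
railinner_L [0.6509 0.1163 0.045 ] [0.146  0.1102]
railinner_R [ 0.5967 -0.2032  0.045 ] [ 0.1458 -0.2138]
stopfoot_lo [0.5676 0.1706 0.045 ] [0.0548 0.1499]
stopfar [0.657  0.1523 0.045 ] [0.146  0.1468]
pivot [0.5211 0.1327 0.054 ] [0.0152 0.1048]
armend [0.5047 0.0699 0.0535] [0.0095 0.0401]
BLfront [0.4212 0.2387 0.045 ] [-0.1009  0.1926]
FRfront [ 0.3508 -0.1774  0.045 ] [-0.1009 -0.2294]
posttop [0.5109 0.0925 0.0795] [0.0119 0.0635]
s1 [ 0.5749 -0.0016  0.047 ] [ 0.0907 -0.0186]
s2 [ 0.537  -0.1149  0.047 ] [ 0.0722 -0.1367]
s3 [ 0.4433 -0.0831  0.047 ] [-0.0255 -0.121 ]
s4 [0.4813 0.0279 0.047 ] [-0.0065 -0.0052]
centre [ 0.03275795 -0.07038619]
-0.13782792702886013 -0.15924876201451546 -0.15539348452061677 0.09815330990621163 0.11952435802916501
```

View pics/w2c.png

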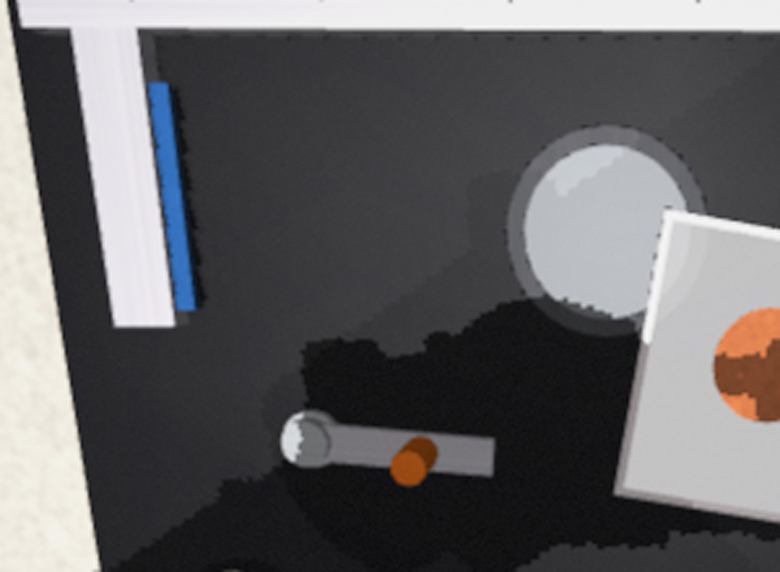

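>>> drive_tool(deltas=[{"dx":0.01,"dy":0.02,"dz":0.01,"wx":0,"wy":0,"wz":0},{"dx":0.02,"dy":0.045,"dz":0.04,"wx":0,"wy":0,"wz":0},{"dx":0.033,"dy":0.07,"dz":0.07,"wx":0,"wy":0,"wz":0},{"dx":0.033,"dy":0.07,"dz":0.11,"wx":0,"wy":0,"wz":0},{"dx":0.033,"dy":0.07,"dz":0.14,"wx":0,"wy":0,"wz":0},{"dx":0.033,"dy":0.07,"dz":0.155,"wx":0,"wy":0,"wz":0},{"dx":0.033,"dy":0.07,"dz":0.165,"wx":0,"wy":0,"wz":0},{"dx":0.033,"dy":0.07,"dz":0.168,"wx":0,"wy":0,"wz":0},{"dx":0.033,"dy":0.07,"dz":0.168,"wx":0,"wy":0,"wz":0},{"dx":0.033,"dy":0.07,"dz":0.168,"wx":0,"wy":0,"wz":0}])

```text
time_s: 3.25
tcp_pos: [0.5106, -0.0432, 0.0556]
ee_rot: [[0.986, -0.168, 0.002], [-0.168, -0.986, 0.0], [0.002, -0.001, -1.0]]
wrist_force: [-0.4, 0.4, 0.3]
gripper_width: 0.006
```

```bash
python3 - <<'E'
from h import *
s=r.sense();im=cams.capture('wrist')
print(s['tcp_pos'],s['wrist_force'])
cv2.imwrite("pics/w3.png",cv2.cvtColor(im,cv2.COLOR_RGB2BGR))
E
```

```text
[ 0.51059674 -0.04315422  0.05558375] [-0.38169444  0.37988869  0.32243894]
```

View pics/w3.png

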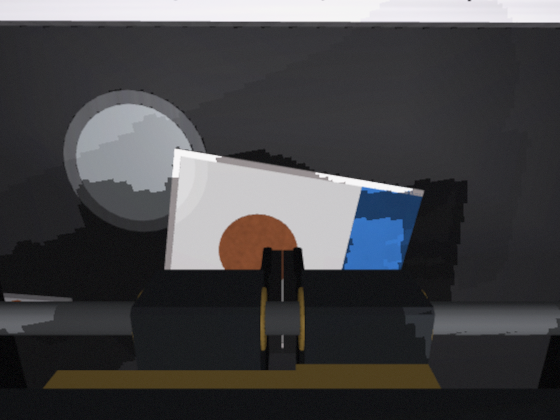

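The fingertip at (282,252) is over the slide, just right of the specimen, so it is close to the slide's centre. I'll lower it gently.

>>> drive_tool(deltas=[{"dx":0,"dy":0,"dz":0.002,"wx":0,"wy":0,"wz":0},{"dx":0,"dy":0,"dz":0.004,"wx":0,"wy":0,"wz":0},{"dx":0,"dy":0,"dz":0.006,"wx":0,"wy":0,"wz":0},{"dx":0,"dy":0,"dz":0.007,"wx":0,"wy":0,"wz":0},{"dx":0,"dy":0,"dz":0.007,"wx":0,"wy":0,"wz":0},{"dx":0,"dy":0,"dz":0.007,"wx":0,"wy":0,"wz":0}])

```text
time_s: 3.9
tcp_pos: [0.5098, -0.0436, 0.0475]
ee_rot: [[0.986, -0.169, -0.0], [-0.169, -0.986, -0.0], [-0.0, 0.0, -1.0]]
wrist_force: [-0.1, -0.3, -0.6]
gripper_width: 0.004
```

>>> drive_tool(deltas=[{"dx":0,"dy":0,"dz":0.0005,"wx":0,"wy":0,"wz":0},{"dx":0,"dy":0,"dz":0.0005,"wx":0,"wy":0,"wz":0},{"dx":0,"dy":0,"dz":0.001,"wx":0,"wy":0,"wz":0},{"dx":0,"dy":0,"dz":0.001,"wx":0,"wy":0,"wz":0}])

```text
time_s: 4.3
tcp_pos: [0.5103, -0.0436, 0.0471]
ee_rot: [[0.986, -0.168, 0.001], [-0.168, -0.986, -0.0], [0.001, -0.0, -1.0]]
wrist_force: [0.3, -0.4, 4.5]
gripper_width: 0.004
```

>>> drive_tool(deltas=[{"dx":0,"dy":0,"dz":0.0004,"wx":0,"wy":0,"wz":0},{"dx":0,"dy":0,"dz":0.0004,"wx":0,"wy":0,"wz":0},{"dx":0,"dy":0,"dz":0.0004,"wx":0,"wy":0,"wz":0}])

```text
time_s: 4.6
tcp_pos: [0.5106, -0.0436, 0.0471]
ee_rot: [[0.986, -0.168, 0.002], [-0.168, -0.986, -0.0], [0.002, -0.0, -1.0]]
wrist_force: [-1.1, -0.3, 7.0]
gripper_width: 0.004
```

>>> drive_tool(deltas=[{"dx":0.002,"dy":0,"dz":0.0001,"wx":0,"wy":0,"wz":0},{"dx":0.005,"dy":0,"dz":0.0001,"wx":0,"wy":0,"wz":0},{"dx":0.009,"dy":0,"dz":0.0001,"wx":0,"wy":0,"wz":0},{"dx":0.013,"dy":0,"dz":0.0001,"wx":0,"wy":0,"wz":0},{"dx":0.017,"dy":0,"dz":0.0001,"wx":0,"wy":0,"wz":0},{"dx":0.02,"dy":0,"dz":0.0001,"wx":0,"wy":0,"wz":0},{"dx":0.02,"dy":0,"dz":0.0001,"wx":0,"wy":0,"wz":0}])

```text
time_s: 5.3
tcp_pos: [0.5311, -0.047, 0.0471]
ee_rot: [[0.986, -0.168, 0.003], [-0.168, -0.986, -0.0], [0.003, -0.0, -1.0]]
wrist_force: [0.1, -0.6, 6.0]
gripper_width: 0.001
```

```bash
python3 - <<'E'
from h import *
s=r.sense();im=cams.capture('wrist')
print(s['tcp_pos'],s['wrist_force'])
cv2.imwrite("pics/w4.png",cv2.cvtColor(im,cv2.COLOR_RGB2BGR))
E
```

```text
[ 0.53109743 -0.04695085  0.04713649] [ 0.13408048 -0.61442757  5.95375713]
```

View pics/w4.png

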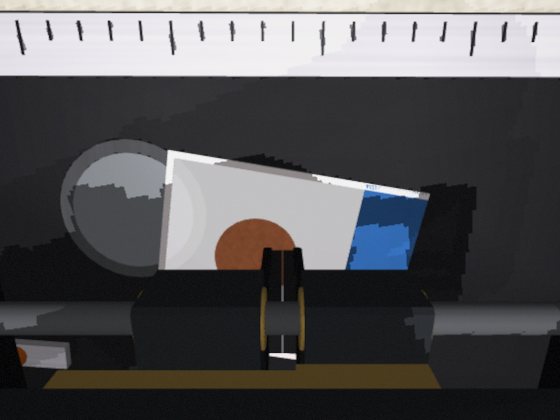

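>>> drive_tool(deltas=[{"dx":0.002,"dy":0,"dz":0.0002,"wx":0,"wy":0,"wz":0},{"dx":0.005,"dy":0,"dz":0.0002,"wx":0,"wy":0,"wz":0},{"dx":0.009,"dy":0,"dz":0.0002,"wx":0,"wy":0,"wz":0},{"dx":0.013,"dy":0,"dz":0.0002,"wx":0,"wy":0,"wz":0},{"dx":0.017,"dy":0,"dz":0.0002,"wx":0,"wy":0,"wz":0},{"dx":0.021,"dy":0,"dz":0.0002,"wx":0,"wy":0,"wz":0},{"dx":0.025,"dy":0,"dz":0.0002,"wx":0,"wy":0,"wz":0},{"dx":0.028,"dy":0,"dz":0.0002,"wx":0,"wy":0,"wz":0},{"dx":0.031,"dy":0,"dz":0.0002,"wx":0,"wy":0,"wz":0},{"dx":0.034,"dy":0,"dz":0.0002,"wx":0,"wy":0,"wz":0},{"dx":0.036,"dy":0,"dz":0.0002,"wx":0,"wy":0,"wz":0},{"dx":0.038,"dy":0,"dz":0.0002,"wx":0,"wy":0,"wz":0},{"dx":0.038,"dy":0,"dz":0.0002,"wx":0,"wy":0,"wz":0}])

```text
time_s: 6.65
tcp_pos: [0.568, -0.0534, 0.0471]
ee_rot: [[0.986, -0.168, 0.002], [-0.168, -0.986, -0.0], [0.002, -0.0, -1.0]]
wrist_force: [-0.5, 0.1, 7.7]
gripper_width: 0.005
```

```bash
python3 - <<'E'
from h import *
s=r.sense();im=cams.capture('wrist')
print(s['tcp_pos'],s['wrist_force'])
cv2.imwrite("pics/w5.png",cv2.cvtColor(im,cv2.COLOR_RGB2BGR))
E
```

```text
[ 0.56798414 -0.05344368  0.04714145] [-0.53375996  0.14546791  7.67007672]
```

View pics/w5.png

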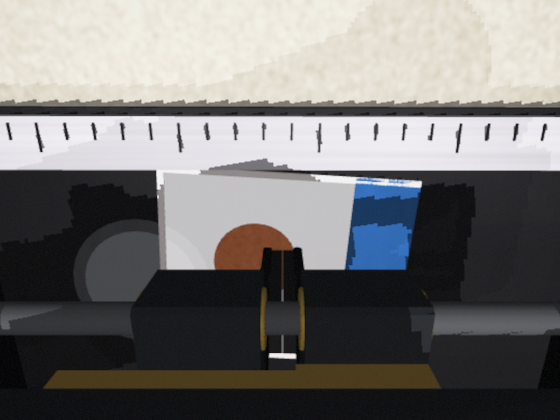

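The slide's far-left corner has met the rail at (160,172) and the slide is squaring up as hoped. I'll keep pushing.

>>> drive_tool(deltas=[{"dx":0.002,"dy":0,"dz":0.0001,"wx":0,"wy":0,"wz":0},{"dx":0.004,"dy":0,"dz":0.0001,"wx":0,"wy":0,"wz":0},{"dx":0.006,"dy":0,"dz":0.0001,"wx":0,"wy":0,"wz":0},{"dx":0.008,"dy":0,"dz":0.0001,"wx":0,"wy":0,"wz":0},{"dx":0.01,"dy":0,"dz":0.0001,"wx":0,"wy":0,"wz":0},{"dx":0.01,"dy":0,"dz":0.0001,"wx":0,"wy":0,"wz":0}])

```text
time_s: 7.3
tcp_pos: [0.5771, -0.0552, 0.0471]
ee_rot: [[0.986, -0.168, 0.001], [-0.168, -0.986, -0.0], [0.001, 0.0, -1.0]]
wrist_force: [-1.5, 0.3, 10.0]
gripper_width: 0.005
```

```bash
python3 - <<'E'
from h import *
s=r.sense();im=cams.capture('wrist')
print(s['tcp_pos'],s['wrist_force'])
cv2.imwrite("pics/w6.png",cv2.cvtColor(im,cv2.COLOR_RGB2BGR))
E
```

```text
[ 0.57712125 -0.05519636  0.04711883] [-1.53850811  0.28709045  9.9706415 ]
```

View pics/w6.png

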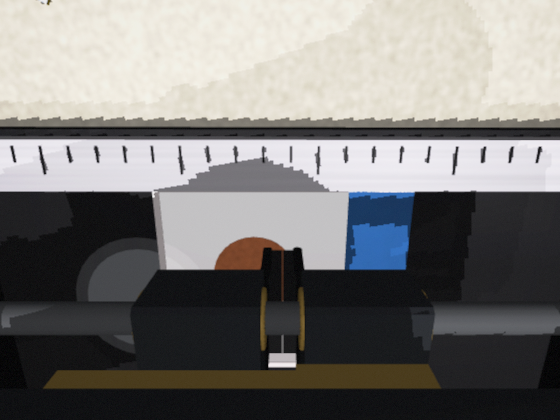

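The slide is flush along the rail, with its edge and the rail's foot both at row 192. Now I'll go left in chunks and watch the force.

>>> drive_tool(deltas=[{"dx":0,"dy":-0.002,"dz":-0.0002,"wx":0,"wy":0,"wz":0},{"dx":0,"dy":-0.005,"dz":-0.0002,"wx":0,"wy":0,"wz":0},{"dx":0,"dy":-0.009,"dz":-0.0002,"wx":0,"wy":0,"wz":0},{"dx":0,"dy":-0.014,"dz":-0.0002,"wx":0,"wy":0,"wz":0},{"dx":0,"dy":-0.019,"dz":-0.0002,"wx":0,"wy":0,"wz":0},{"dx":0,"dy":-0.024,"dz":-0.0002,"wx":0,"wy":0,"wz":0},{"dx":0,"dy":-0.028,"dz":-0.0002,"wx":0,"wy":0,"wz":0},{"dx":0,"dy":-0.03,"dz":-0.0002,"wx":0,"wy":0,"wz":0},{"dx":0,"dy":-0.03,"dz":-0.0002,"wx":0,"wy":0,"wz":0}])

```text
time_s: 8.25
tcp_pos: [0.5823, -0.0253, 0.0473]
ee_rot: [[0.986, -0.168, 0.001], [-0.168, -0.986, -0.0], [0.001, 0.0, -1.0]]
wrist_force: [-3.3, 0.4, 8.8]
gripper_width: 0.005
```

```bash
python3 - <<'E'
from h import *
s=r.sense();im=cams.capture('wrist')
print(s['tcp_pos'],s['wrist_force'])
cv2.imwrite("pics/w7.png",cv2.cvtColor(im,cv2.COLOR_RGB2BGR))
E
```

```text
[ 0.58229601 -0.02532004  0.04730673] [-3.28082332  0.35005574  8.84091442]
```

View pics/w7.png

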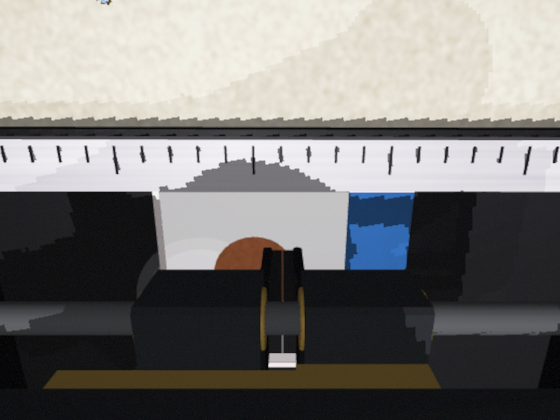

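>>> drive_tool(deltas=[{"dx":0,"dy":-0.002,"dz":0,"wx":0,"wy":0,"wz":0},{"dx":0,"dy":-0.005,"dz":0,"wx":0,"wy":0,"wz":0},{"dx":0,"dy":-0.01,"dz":-0.0001,"wx":0,"wy":0,"wz":0},{"dx":0,"dy":-0.015,"dz":-0.0001,"wx":0,"wy":0,"wz":0},{"dx":0,"dy":-0.02,"dz":-0.0001,"wx":0,"wy":0,"wz":0},{"dx":0,"dy":-0.025,"dz":-0.0002,"wx":0,"wy":0,"wz":0},{"dx":0,"dy":-0.03,"dz":-0.0002,"wx":0,"wy":0,"wz":0},{"dx":0,"dy":-0.035,"dz":-0.0002,"wx":0,"wy":0,"wz":0},{"dx":0,"dy":-0.04,"dz":-0.0003,"wx":0,"wy":0,"wz":0},{"dx":0,"dy":-0.045,"dz":-0.0003,"wx":0,"wy":0,"wz":0},{"dx":0,"dy":-0.048,"dz":-0.0003,"wx":0,"wy":0,"wz":0},{"dx":0,"dy":-0.05,"dz":-0.0003,"wx":0,"wy":0,"wz":0},{"dx":0,"dy":-0.05,"dz":-0.0003,"wx":0,"wy":0,"wz":0}])

```text
time_s: 9.6
tcp_pos: [0.5908, 0.024, 0.0476]
ee_rot: [[0.986, -0.168, 0.001], [-0.168, -0.986, -0.0], [0.001, -0.0, -1.0]]
wrist_force: [-1.8, 0.1, 7.9]
gripper_width: 0.001
```

>>> drive_tool(deltas=[{"dx":0,"dy":-0.002,"dz":0,"wx":0,"wy":0,"wz":0},{"dx":0,"dy":-0.005,"dz":0,"wx":0,"wy":0,"wz":0},{"dx":0,"dy":-0.01,"dz":-0.0001,"wx":0,"wy":0,"wz":0},{"dx":0,"dy":-0.015,"dz":-0.0001,"wx":0,"wy":0,"wz":0},{"dx":0,"dy":-0.02,"dz":-0.0001,"wx":0,"wy":0,"wz":0},{"dx":0,"dy":-0.025,"dz":-0.0002,"wx":0,"wy":0,"wz":0},{"dx":0,"dy":-0.03,"dz":-0.0002,"wx":0,"wy":0,"wz":0},{"dx":0,"dy":-0.035,"dz":-0.0002,"wx":0,"wy":0,"wz":0},{"dx":0,"dy":-0.04,"dz":-0.0003,"wx":0,"wy":0,"wz":0},{"dx":0,"dy":-0.045,"dz":-0.0003,"wx":0,"wy":0,"wz":0},{"dx":0,"dy":-0.048,"dz":-0.0003,"wx":0,"wy":0,"wz":0},{"dx":0,"dy":-0.05,"dz":-0.0003,"wx":0,"wy":0,"wz":0},{"dx":0,"dy":-0.05,"dz":-0.0003,"wx":0,"wy":0,"wz":0}])

```text
time_s: 10.9
tcp_pos: [0.5993, 0.0734, 0.0479]
ee_rot: [[0.986, -0.168, 0.002], [-0.168, -0.986, 0.0], [0.002, -0.0, -1.0]]
wrist_force: [-1.1, 0.3, 8.3]
gripper_width: 0.001
```

```bash
python3 - <<'E'
from h import *
s=r.sense();im=cams.capture('wrist')
print(s['tcp_pos'],s['wrist_force'])
cv2.imwrite("pics/w8.png",cv2.cvtColor(im,cv2.COLOR_RGB2BGR))
E
```

```text
[0.59931853 0.07339553 0.04794196] [-1.10596802  0.25375461  8.31570625]
```

View pics/w8.png

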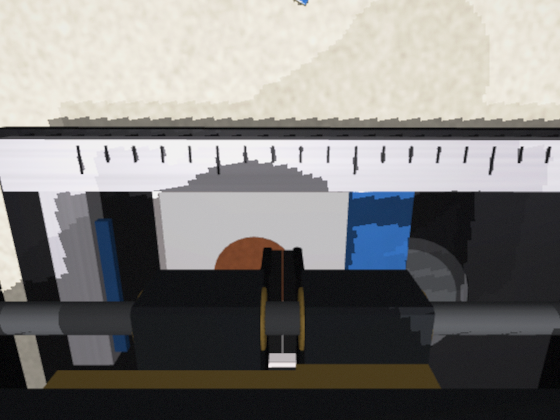

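The slide's left edge is at column 158 and the end stop's inner face near 102, so about 27 mm remain. I'll slow down and overshoot by a few mm so the fingertip slips.

>>> drive_tool(deltas=[{"dx":0.0005,"dy":-0.002,"dz":0,"wx":0,"wy":0,"wz":0},{"dx":0.0005,"dy":-0.005,"dz":0,"wx":0,"wy":0,"wz":0},{"dx":0.0005,"dy":-0.01,"dz":-0.0001,"wx":0,"wy":0,"wz":0},{"dx":0.0005,"dy":-0.014,"dz":-0.0001,"wx":0,"wy":0,"wz":0},{"dx":0.0005,"dy":-0.018,"dz":-0.0001,"wx":0,"wy":0,"wz":0},{"dx":0.0005,"dy":-0.021,"dz":-0.0001,"wx":0,"wy":0,"wz":0},{"dx":0.0005,"dy":-0.023,"dz":-0.0002,"wx":0,"wy":0,"wz":0},{"dx":0.0005,"dy":-0.025,"dz":-0.0002,"wx":0,"wy":0,"wz":0},{"dx":0.0005,"dy":-0.027,"dz":-0.0002,"wx":0,"wy":0,"wz":0},{"dx":0.0005,"dy":-0.029,"dz":-0.0002,"wx":0,"wy":0,"wz":0},{"dx":0.0005,"dy":-0.029,"dz":-0.0002,"wx":0,"wy":0,"wz":0}])

```text
time_s: 12.05
tcp_pos: [0.6048, 0.1015, 0.0481]
ee_rot: [[0.986, -0.168, 0.002], [-0.168, -0.986, -0.0], [0.002, 0.0, -1.0]]
wrist_force: [-1.2, -1.2, 6.7]
gripper_width: 0.004
```

```bash
python3 - <<'E'
from h import *
s=r.sense();im=cams.capture('wrist')
print(s['tcp_pos'],s['wrist_force'])
cv2.imwrite("pics/w9.png",cv2.cvtColor(im,cv2.COLOR_RGB2BGR))
E
```

```text
[0.60479712 0.10152989 0.04810838] [-1.23594722 -1.19777943  6.73423307]
```

View pics/w9.png

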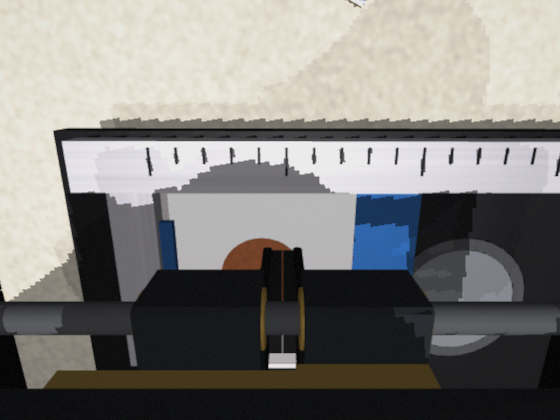

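The slide has gone under the lip and shifted right relative to the finger, which means it has reached the stop. I'll push a few mm more both ways to make sure, then lift.

>>> drive_tool(deltas=[{"dx":0,"dy":-0.002,"dz":0.0001,"wx":0,"wy":0,"wz":0},{"dx":0,"dy":-0.004,"dz":0.0001,"wx":0,"wy":0,"wz":0},{"dx":0,"dy":-0.006,"dz":0.0001,"wx":0,"wy":0,"wz":0},{"dx":0,"dy":-0.006,"dz":0.0001,"wx":0,"wy":0,"wz":0},{"dx":0.002,"dy":-0.006,"dz":0.0001,"wx":0,"wy":0,"wz":0},{"dx":0.004,"dy":-0.006,"dz":0.0001,"wx":0,"wy":0,"wz":0},{"dx":0.005,"dy":-0.006,"dz":0.0001,"wx":0,"wy":0,"wz":0},{"dx":0.005,"dy":-0.006,"dz":0.0001,"wx":0,"wy":0,"wz":0}])

```text
time_s: 12.9
tcp_pos: [0.6104, 0.1068, 0.0482]
ee_rot: [[0.986, -0.168, 0.001], [-0.168, -0.986, 0.0], [0.001, -0.0, -1.0]]
wrist_force: [-3.2, 0.5, 8.7]
gripper_width: 0.003
```

```bash
python3 - <<'E'
from h import *
s=r.sense();im=cams.capture('wrist')
print(s['tcp_pos'],s['wrist_force'])
cv2.imwrite("pics/w10.png",cv2.cvtColor(im,cv2.COLOR_RGB2BGR))
E
```

```text
[0.61041176 0.10676538 0.04818211] [-3.16517523  0.45206379  8.69699647]
```

View pics/w10.png

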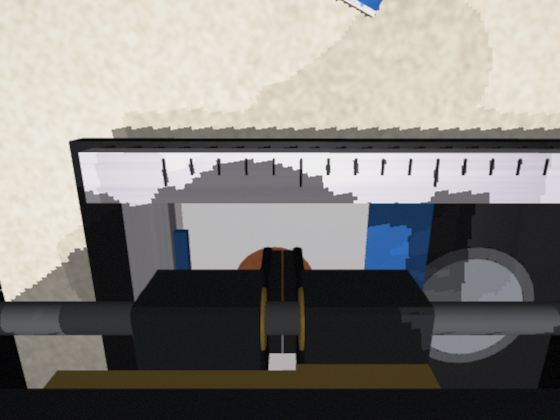

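Slipping at both stops: the slide's top edge is flush with the rail at row 204 and its left end is under the lip at column 180. Now I'll lift off and move to the near side of the latch post.

>>> drive_tool(deltas=[{"dx":0,"dy":0,"dz":-0.003,"wx":0,"wy":0,"wz":0},{"dx":0,"dy":0,"dz":-0.012,"wx":0,"wy":0,"wz":0},{"dx":0,"dy":0,"dz":-0.03,"wx":0,"wy":0,"wz":0},{"dx":0,"dy":0,"dz":-0.055,"wx":0,"wy":0,"wz":0},{"dx":-0.01,"dy":0.003,"dz":-0.08,"wx":0,"wy":0,"wz":0},{"dx":-0.03,"dy":0.01,"dz":-0.095,"wx":0,"wy":0,"wz":0},{"dx":-0.06,"dy":0.02,"dz":-0.1,"wx":0,"wy":0,"wz":0},{"dx":-0.09,"dy":0.03,"dz":-0.1,"wx":0,"wy":0,"wz":0},{"dx":-0.115,"dy":0.031,"dz":-0.1,"wx":0,"wy":0,"wz":0},{"dx":-0.125,"dy":0.031,"dz":-0.1,"wx":0,"wy":0,"wz":0},{"dx":-0.125,"dy":0.031,"dz":-0.1,"wx":0,"wy":0,"wz":0},{"dx":-0.125,"dy":0.031,"dz":-0.1,"wx":0,"wy":0,"wz":0}])

```text
time_s: 14.15
tcp_pos: [0.4826, 0.0976, 0.147]
ee_rot: [[0.986, -0.168, 0.001], [-0.168, -0.986, 0.0], [0.001, -0.001, -1.0]]
wrist_force: [-0.7, 0.0, -0.3]
gripper_width: 0.003
```

```bash
python3 - <<'E'
from h import *
s=r.sense();im=cams.capture('wrist')
print(s['tcp_pos'],s['wrist_force'])
np.save('s11.npy',s,allow_pickle=True)
cv2.imwrite("pics/w11.png",cv2.cvtColor(im,cv2.COLOR_RGB2BGR))
E
```

```text
[0.48264901 0.09761873 0.14703632] [-0.65491183  0.03806728 -0.30636723]
```

View pics/w11.png

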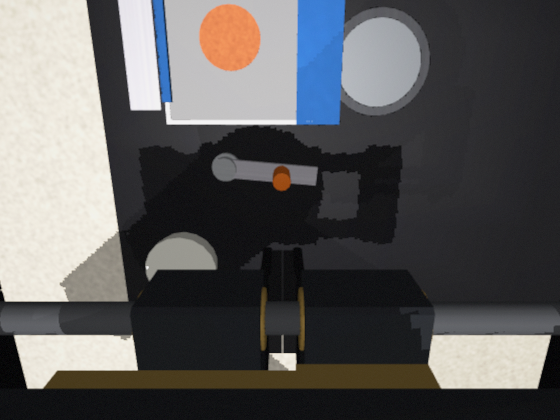

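The slide sits square under the lip. The latch pivot is at (224,167), the post top at (282,181) and the dish at (182,262). Next I'll measure these, and the slide against the stop.

```bash
python3 - <<'E'
from h import *
s=np.load('s11.npy',allow_pickle=True).item();R=s['ee_rot']
def st(p,z):
    d=R.T@(toz('wrist',p,z,s)-s['tcp_pos']);return np.array([d[0],-d[1]])
for n,p,z in [('pivot',(224,167),.0555),('end',(317,176),.0545),('post',(282,181),.0805),('dishR',(218,265),.061),('dishtop',(182,232),.061),('slide nearL',(166,124),.048),('slide nearR',(340,124),.048),('stopnear',(160,108),.058)]:
    print(n,st(p,z).round(4))
im=cv2.imread('pics/w11.png');cv2.imwrite('pics/w11c.png',cv2.resize(im[0:280,100:360],None,fx=2.1,fy=2.1,interpolation=cv2.INTER_CUBIC))
E
```

```text
pivot [0.0325 0.0411]
end [ 0.0259 -0.0243]
post [0.0285 0.0005]
dishR [-0.0404  0.0482]
dishtop [-0.0141  0.0729]
slide nearL [0.0614 0.0813]
slide nearR [ 0.0614 -0.0399]
stopnear [0.0726 0.0812]
```

View pics/w11c.png

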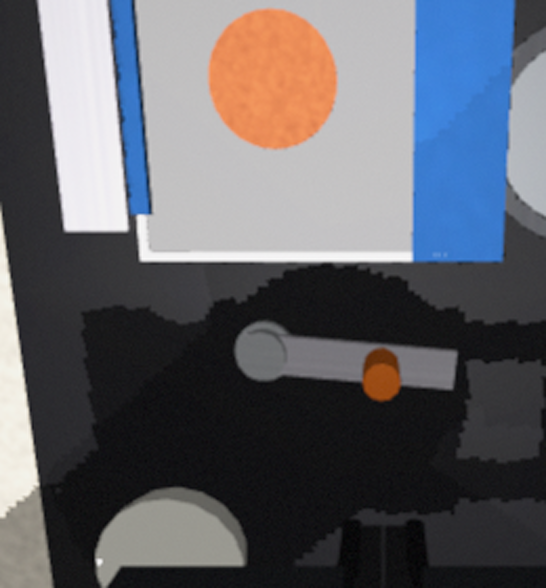

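Relative to the pivot, the slide's near-left corner is at (29, 40) mm against (30, 40) expected, so it is seated. The post is 28.5 mm ahead of the TCP. I'll descend beside it.

>>> drive_tool(deltas=[{"dx":0,"dy":0,"dz":0.01,"wx":0,"wy":0,"wz":0},{"dx":0,"dy":0,"dz":0.03,"wx":0,"wy":0,"wz":0},{"dx":0,"dy":0,"dz":0.055,"wx":0,"wy":0,"wz":0},{"dx":0,"dy":0,"dz":0.075,"wx":0,"wy":0,"wz":0},{"dx":0,"dy":0,"dz":0.083,"wx":0,"wy":0,"wz":0},{"dx":0,"dy":0,"dz":0.083,"wx":0,"wy":0,"wz":0},{"dx":0,"dy":0,"dz":0.083,"wx":0,"wy":0,"wz":0}])

```text
time_s: 14.9
tcp_pos: [0.4823, 0.0973, 0.0639]
ee_rot: [[0.986, -0.168, 0.001], [-0.168, -0.986, 0.0], [0.001, -0.0, -1.0]]
wrist_force: [-0.2, -0.9, -0.1]
gripper_width: 0.006
```

>>> drive_tool(deltas=[{"dx":0.003,"dy":0,"dz":0,"wx":0,"wy":0,"wz":0},{"dx":0.007,"dy":-0.001,"dz":0,"wx":0,"wy":0,"wz":0},{"dx":0.011,"dy":-0.002,"dz":0,"wx":0,"wy":0,"wz":0},{"dx":0.0145,"dy":-0.001,"dz":0,"wx":0,"wy":0,"wz":0},{"dx":0.018,"dy":0,"dz":0,"wx":0,"wy":0,"wz":0},{"dx":0.022,"dy":0.001,"dz":0,"wx":0,"wy":0,"wz":0},{"dx":0.0255,"dy":0.002,"dz":0,"wx":0,"wy":0,"wz":0},{"dx":0.029,"dy":0.0025,"dz":0,"wx":0,"wy":0,"wz":0},{"dx":0.033,"dy":0.003,"dz":0,"wx":0,"wy":0,"wz":0},{"dx":0.037,"dy":0.0025,"dz":0,"wx":0,"wy":0,"wz":0},{"dx":0.041,"dy":0.002,"dz":0,"wx":0,"wy":0,"wz":0},{"dx":0.0445,"dy":0.001,"dz":0,"wx":0,"wy":0,"wz":0},{"dx":0.048,"dy":0,"dz":0,"wx":0,"wy":0,"wz":0},{"dx":0.048,"dy":0,"dz":0,"wx":0,"wy":0,"wz":0}])

```text
time_s: 16.3
tcp_pos: [0.5297, 0.089, 0.0637]
ee_rot: [[0.986, -0.169, 0.001], [-0.169, -0.986, -0.0], [0.001, -0.0, -1.0]]
wrist_force: [-0.8, -0.6, 0.1]
gripper_width: 0.003
```

```bash
python3 - <<'E'
from h import *
s=r.sense();im=cams.capture('wrist');t=cams.capture('top')
print(s['tcp_pos'],s['wrist_force'])
c=cv2.resize(t[120:280,180:370],(499,420),interpolation=cv2.INTER_CUBIC)
cv2.imwrite("pics/w12.png",cv2.resize(cv2.cvtColor(np.hstack([im,c]),cv2.COLOR_RGB2BGR),(800,317)))
E
```

```text
[0.52969599 0.08901588 0.06365444] [-0.79806846 -0.61794239  0.12900354]
```

View pics/w12.png

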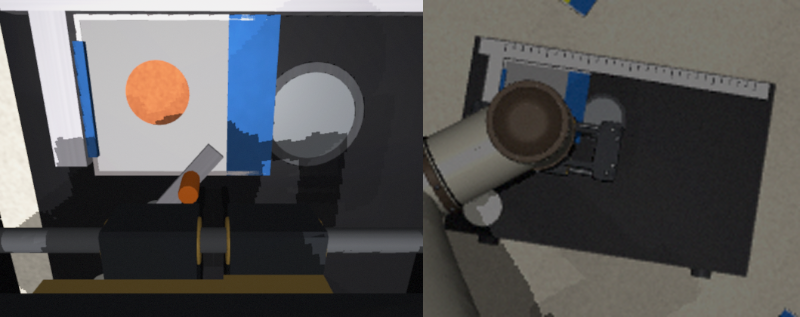

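The latch is at about -45° and the slide is undisturbed. I'll continue the arc.

>>> drive_tool(deltas=[{"dx":0.0035,"dy":-0.0015,"dz":0,"wx":0,"wy":0,"wz":0},{"dx":0.007,"dy":-0.0035,"dz":0,"wx":0,"wy":0,"wz":0},{"dx":0.01,"dy":-0.0055,"dz":0,"wx":0,"wy":0,"wz":0},{"dx":0.013,"dy":-0.008,"dz":0,"wx":0,"wy":0,"wz":0},{"dx":0.016,"dy":-0.0105,"dz":0,"wx":0,"wy":0,"wz":0},{"dx":0.0185,"dy":-0.013,"dz":0,"wx":0,"wy":0,"wz":0},{"dx":0.0205,"dy":-0.0165,"dz":0,"wx":0,"wy":0,"wz":0},{"dx":0.0225,"dy":-0.0195,"dz":0,"wx":0,"wy":0,"wz":0},{"dx":0.0225,"dy":-0.0195,"dz":0,"wx":0,"wy":0,"wz":0}])

```text
time_s: 17.3
tcp_pos: [0.555, 0.1051, 0.0637]
ee_rot: [[0.986, -0.168, 0.001], [-0.168, -0.986, 0.0], [0.001, -0.001, -1.0]]
wrist_force: [-0.0, 0.0, -1.0]
gripper_width: 0.007
```

```bash
python3 - <<'E'
from h import *
s=r.sense();im=cams.capture('wrist')
print(s['tcp_pos'],s['wrist_force'])
cv2.imwrite("pics/w13.png",cv2.cvtColor(im,cv2.COLOR_RGB2BGR))
E
```

```text
[0.55503312 0.10509677 0.06367309] [-0.01651368  0.03709512 -1.01715131]
```

View pics/w13.png

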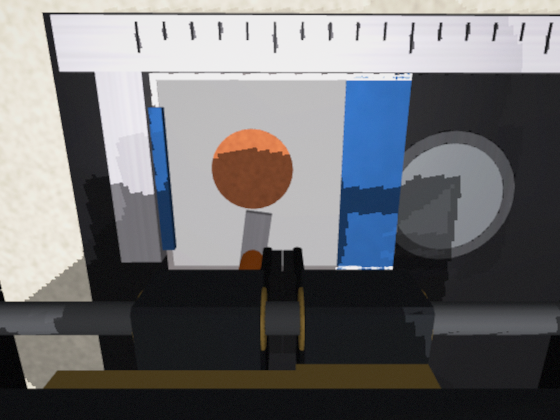

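The arm is about 8° short of its stop. I'll push further left and watch the force.

>>> drive_tool(deltas=[{"dx":0.001,"dy":-0.002,"dz":0,"wx":0,"wy":0,"wz":0},{"dx":0.001,"dy":-0.004,"dz":0,"wx":0,"wy":0,"wz":0},{"dx":0.001,"dy":-0.006,"dz":0,"wx":0,"wy":0,"wz":0},{"dx":0.001,"dy":-0.007,"dz":0,"wx":0,"wy":0,"wz":0},{"dx":0.001,"dy":-0.007,"dz":0,"wx":0,"wy":0,"wz":0}])

```text
time_s: 17.85
tcp_pos: [0.5568, 0.1108, 0.0638]
ee_rot: [[0.986, -0.168, 0.0], [-0.168, -0.986, -0.001], [0.0, 0.001, -1.0]]
wrist_force: [1.7, -3.2, -0.2]
gripper_width: 0.006
```

>>> drive_tool(deltas=[{"dx":0,"dy":-0.001,"dz":0,"wx":0,"wy":0,"wz":0},{"dx":0,"dy":-0.002,"dz":0,"wx":0,"wy":0,"wz":0},{"dx":0,"dy":-0.002,"dz":0,"wx":0,"wy":0,"wz":0},{"dx":0,"dy":-0.002,"dz":0,"wx":0,"wy":0,"wz":0}])

```text
time_s: 18.25
tcp_pos: [0.5568, 0.1111, 0.0639]
ee_rot: [[0.986, -0.169, -0.001], [-0.169, -0.986, -0.003], [-0.001, 0.003, -1.0]]
wrist_force: [2.5, -9.8, 1.0]
gripper_width: 0.002
```

```bash
python3 - <<'E'
from h import *
s=r.sense();im=cams.capture('wrist')
print(s['tcp_pos'],s['wrist_force'])
cv2.imwrite("pics/w14.png",cv2.cvtColor(im,cv2.COLOR_RGB2BGR))
E
```

```text
[0.55680753 0.11106109 0.06385331] [ 2.50709969 -9.80568184  0.9585411 ]
```

View pics/w14.png

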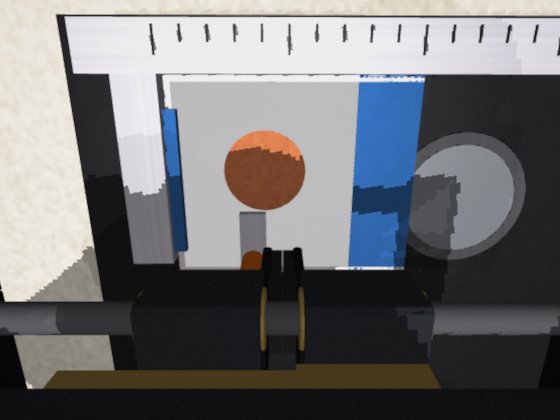

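The latch is at its stop: the force rose to about 10 N with no motion, and the arm points straight along the stage's x. I'll back off to the right, lift, and check.

>>> drive_tool(deltas=[{"dx":0,"dy":0.004,"dz":0,"wx":0,"wy":0,"wz":0},{"dx":0,"dy":0.012,"dz":0,"wx":0,"wy":0,"wz":0},{"dx":0,"dy":0.015,"dz":-0.01,"wx":0,"wy":0,"wz":0},{"dx":0,"dy":0.015,"dz":-0.03,"wx":0,"wy":0,"wz":0},{"dx":-0.02,"dy":0.015,"dz":-0.06,"wx":0,"wy":0,"wz":0},{"dx":-0.05,"dy":0.015,"dz":-0.09,"wx":0,"wy":0,"wz":0},{"dx":-0.07,"dy":0.015,"dz":-0.11,"wx":0,"wy":0,"wz":0},{"dx":-0.08,"dy":0.015,"dz":-0.12,"wx":0,"wy":0,"wz":0},{"dx":-0.08,"dy":0.015,"dz":-0.12,"wx":0,"wy":0,"wz":0},{"dx":-0.08,"dy":0.015,"dz":-0.12,"wx":0,"wy":0,"wz":0}])

```text
time_s: 19.3
tcp_pos: [0.4756, 0.1121, 0.1833]
ee_rot: [[0.986, -0.168, -0.0], [-0.168, -0.986, 0.0], [-0.0, -0.0, -1.0]]
wrist_force: [1.0, -0.2, -1.2]
gripper_width: 0.007
```

```bash
python3 - <<'E'
from h import *
s=r.sense();im=cams.capture('wrist')
print(s['time_s'],s['tcp_pos'],s['wrist_force'])
np.save('s15.npy',s,allow_pickle=True)
b=cv2.cvtColor(im,cv2.COLOR_RGB2BGR);cv2.imwrite("pics/w15.png",b)
cv2.imwrite('pics/w15c.png',cv2.resize(b[0:280,90:390],None,fx=2.1,fy=2.1,interpolation=cv2.INTER_CUBIC))
E
```

```text
19.3 [0.47564354 0.11205796 0.18333782] [ 0.9602418  -0.174878   -1.20196231]
```

View pics/w15c.png

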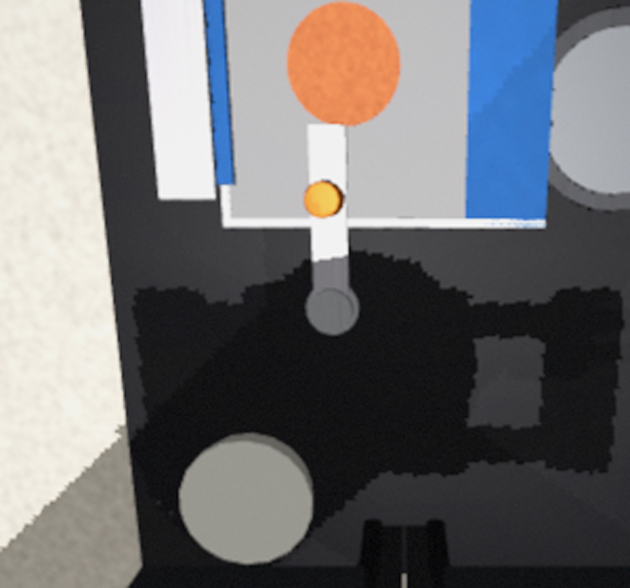

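```bash
python3 - <<'E'
from h import *
s=np.load('s15.npy',allow_pickle=True).item();R=s['ee_rot']
def st(p,z):
    d=R.T@(toz('wrist',(90+p[0]/2.1-.25,p[1]/2.1-.25),z,s)-s['tcp_pos']);return np.array([d[0],-d[1]])
pv=st((331,310),.0565)
for n,p,z in [('armend',(327,125),.055),('armmid',(330,255),.055),('slideL',(222,227),.048),('slideR',(545,227),.048)]: print(n,(st(p,z)-pv).round(4))
a=st((327,125),.055)-st((330,255),.055);print('latch',1.92+0*a[0], 'arm dir deg',np.degrees(np.arctan2(a[1],a[0])))
E
```

```text
armend [ 0.0645 -0.0003]
armmid [ 0.02   -0.0001]
slideL [0.0296 0.0406]
slideR [ 0.0296 -0.0798]
latch 1.92 arm dir deg -0.3009468699191861
```

>>> drive_tool(deltas=[{"dx":-0.01,"dy":0.01,"dz":-0.01,"wx":0,"wy":0,"wz":0},{"dx":-0.03,"dy":0.04,"dz":-0.03,"wx":0,"wy":0,"wz":0},{"dx":-0.05,"dy":0.08,"dz":-0.05,"wx":0,"wy":0,"wz":0},{"dx":-0.06,"dy":0.12,"dz":-0.07,"wx":0,"wy":0,"wz":0},{"dx":-0.06,"dy":0.16,"dz":-0.09,"wx":0,"wy":0,"wz":0},{"dx":-0.06,"dy":0.2,"dz":-0.1,"wx":0,"wy":0,"wz":0},{"dx":-0.06,"dy":0.23,"dz":-0.1,"wx":0,"wy":0,"wz":0},{"dx":-0.06,"dy":0.24,"dz":-0.1,"wx":0,"wy":0,"wz":0},{"dx":-0.06,"dy":0.24,"dz":-0.1,"wx":0,"wy":0,"wz":0}])

```text
time_s: 20.25
tcp_pos: [0.3758, -0.1155, 0.2825]
ee_rot: [[0.985, -0.172, -0.003], [-0.172, -0.985, -0.0], [-0.003, 0.001, -1.0]]
wrist_force: [0.3, 0.3, 1.1]
gripper_width: 0.003
```

```bash
python3 - <<'E'
from h import *
print(r.sense()['tcp_pos'])
t=cams.capture('top')
cv2.imwrite("pics/t16.png",cv2.cvtColor(cv2.resize(t[125:275,180:380],None,fx=4,fy=4,interpolation=cv2.INTER_CUBIC),cv2.COLOR_RGB2BGR))
E
```

```text
[ 0.37583443 -0.11547477  0.28251364]
```

View pics/t16.png

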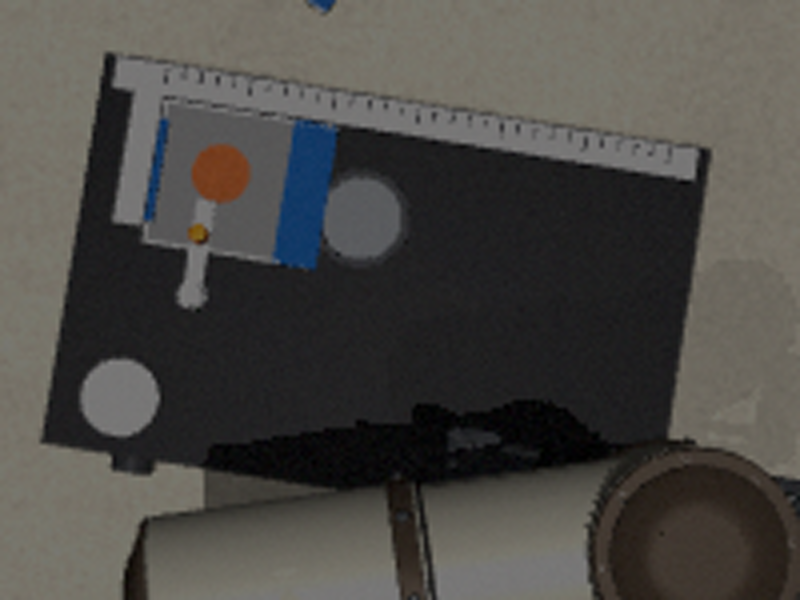

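The slide lies flush in the corner, its far edge along the rail from (165,105) to (335,125). The latch is over it and in line with the stage's x, and the dish hasn't moved. I'm handing in.

```bash
python3 - <<'E'
from station import ticket
print(ticket.finish_job())
E
```

```text
the job is handed in; nothing more can be done
None
```

The blue-labelled slide is seated in the corner and the latch is closed over it. The arm is clear and the job was handed in at about 20 s; finishing gives no verdict.

- **Seating:** I pressed shut fingertips on the glass with about 6–10 N and slid the slide to the back rail, where it squared itself. I then slid it left under the lip until the fingertip slipped at both stops.
- **Latch:** I pushed the orange post round until the latch met its stop, with about 10 N of resistance and no further motion. Then I backed off and lifted away.

**Last checks:**
- **Slide:** its near-left corner measured (29.6, 40.6) mm from the latch pivot, against (30, 40) expected. Its near edge showed no measurable skew to the stage.
- **Latch:** the arm is within about 0.3° of the stage's x direction, which is fully closed.
- **Bystanders:** the final top view was cropped to the stage and shows the dish undisturbed. I did not re-measure the bystanders on the table; the arm kept well away from them.

**Disagreements:**
- **Stage origin:** the stage outline in the first top view put the origin about 10 mm off from the rail and pivot, so I used the rail and pivot positions.
- **Refused call:** my first move call was rejected for missing keys and moved nothing.

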